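# Shift the rolling mill into third

### The job

Put the rolling mill's gear lever into third: push it along the H-shaped gate from wherever it stands in the left-hand channel, across through neutral to the right-hand channel, then forward (away from the robot) until it is fully home in the far right slot. Only push it with the fingers, never pinch or grip it, and do not force it against the tongues of the gate; leave everything else on the bench and on the machine where it is, and finish clear of the lever.

Things in the scene. Friction and masses are not known exactly. Their poses are not given: they have to be found in the camera images.
- mill: Fixed bench rolling mill: cream gearbox 220 x 260 x 90 mm (its x, y, z) with the gear lever on top; grey motor, 100 mm in diameter, reaching 130 mm beyond its far side; on its left (y = 195 to 355 mm, x within 95 mm) a stand with two steel rolls, 235 mm tall. Origin under the gearbox's centre at bench height; x is forward (away from the robot), y left, z up.
- gate (a point): Centre of the H gate, on top of the 130 mm square steel gate plate, 100 mm above the bench; axes as the mill's. Two channels along x, 17 mm wide, 64 mm long, at y = +20 mm (left: first far, second near) and y = -20 mm (right: third far, fourth near), joined at x = 0 by the 20 mm wide neutral crossing. Two round-nosed 22 mm tongues part them: the lever crosses only with fore within 0.05 of 0.
- knob (a point): Centre of the black ball knob (36 mm in diameter) on the gear lever, whose bare stem below is 12 mm thick. The pivot is under the gate's centre, 80 mm below the plate's top, and 165 mm from the knob centre (185 mm above the bench when upright). In the gate's frame the knob is at about x = 165 sin(fore), y = -165 sin(across) mm: 47 mm either way in x, 40 mm in y.
- across (a joint): Sideways lean of the lever, rad: -0.245 in the left channel, +0.245 in the right channel (toward the mill's -y). It stays where it is left by friction: moving it takes about 3 N at the knob. It starts in the left channel. Hard stops at both ends.
- fore (a joint): Forward lean of the lever, rad: +0.29 fully forward (away from the robot; first or third gear), 0 in neutral, -0.29 fully back (second or fourth). It starts anywhere between. Friction holds it: about 3 N at the knob. Hard stops at both ends.
- jar: Small clear jar with a steel cap, 36 mm in diameter, 50 mm tall, standing on the gearbox's far left corner; origin at the centre of its underside. Leave alone.
- weight: Brass weight, 28 mm in diameter, 30 mm tall, on the gearbox's near right corner; origin under its centre. Leave alone.
- mug: White mug, 80 mm in diameter, 90 mm tall, on the bench right of the gearbox; origin under its centre. Leave alone.
- mallet: Wooden mallet lying on the bench right of the machine, head 55 x 120 x 55 mm, about 270 mm long; origin under the handle, 100 mm from the head's centre. Leave alone.
- bench_block: Steel bench block, 65 x 65 x 25 mm, on the bench on the robot's side of the gearbox; origin under its centre. Leave alone.
- ring_stick: Upright tapered aluminium ring stick, 170 mm tall on a 60 mm foot, on the bench close to the gearbox on its right; origin under its centre. Leave alone.
- bottle: Amber bottle, 56 mm in diameter, 140 mm tall, near the gearbox's near right corner on the bench; origin under its centre. Leave alone.

How it is judged (in metres and radians):
On the way, in this order (a step that is already met when the one before it is completed fails the run):
1. the lever has crossed through neutral into the right-hand side (value of joint across above 0.12 rad and value of joint fore between -0.15 and 0.15 rad), for 0.1 s.
2. the lever is home in the third slot (far right) (value of joint across above 0.19 rad and value of joint fore above 0.25 rad), for 0.2 s.
At the end, for the whole second after the job is handed in: the lever rests in the far right slot: across above 0.19 rad and fore above 0.25 rad (full travel 0.245 and 0.29), at rest, and nothing else moving (all of step 2 and linear speed of each of jar, weight, mug, mallet, bench_block, ring_stick, bottle below 0.02 m/s and velocity of joint across between -0.05 and 0.05 rad/s and velocity of joint fore between -0.05 and 0.05 rad/s); the robot touches nothing.
It fails at once if the lever is pinched: the fingers press on two opposite sides of it at once ((contact force between any of fore_c1, fore_c5 and the fingers above 1.5 N and contact force between any of fore_c2, fore_c6 and the fingers above 1.5 N) or (contact force between any of fore_c3, fore_c7 and the fingers above 1.5 N and contact force between any of fore_c4, fore_c8 and the fingers above 1.5 N)).
It fails at once if the lever is forced through or over a tongue of the gate (value of joint across between -0.14 and 0.14 rad and (value of joint fore above 0.12 rad or value of joint fore below -0.12 rad)).
It fails at once if something on the bench or on the machine is moved more than 25 mm, lifted or knocked over (distance of any of jar, weight, mug, mallet, bench_block, ring_stick, bottle from where it was at the start of the episode above 0.025 m or angle between any of jar, weight, mug, mallet, bench_block, ring_stick, bottle's own z axis and vertical above 0.35 rad).
It also fails if it takes over 56 s, if anything falls off the work surface, if the arm or the gripper's body presses on something with over 40 N, if the wrist force passes 120 N, or if a joint passes its speed limit or range.

### The arm

A 6-joint arm with a two-finger parallel gripper is mounted at the origin on the work surface. World frame = base frame: x ahead of the robot, y to its left, z up, the work surface at z = 0. Lengths are in mm, angles in degrees, forces in N, time in s.
With the tool pointing down it reaches from about 350 to 850 mm from the base axis. Payload 8.1 kg.
Tool frame: the origin (TCP) lies on the centre line of the jaws, within the pads' length; the fingertips stand 11 mm ahead of it and the grasp point (between the pads) lies 8 mm behind it; z points along the fingers, y is the direction in which the jaws open and shut (so a half turn about z gives the same grasp; the last joint's range is limited). The gripper opens to 85 mm and grips with 20 to 120 N. Pads are 22 mm wide; open, the fingers measure 114 mm over their backs; the gripper's body (76 mm by 85 mm) begins 54 mm behind the grasp point. The pads swing forward as they close: fully open they stand 13 mm farther back than shut.
Start: joints at [-71.356, 7.471, 85.268, -0, 87.261, -4.893], TCP at [239.626, -550.077, 242.292] pointing down, gripper open.
Joint ranges: [-169.43, 169.43], [-51.17, 129.36], [1.28, 143.12], [-76.62, 256.62], [0, 156.53], [-152.29, 152.29]. Speed limits (degrees/s): [136.94, 136.94, 159.86, 180, 180, 180].

### API

Orientations are given as [roll, pitch, yaw] about the fixed x, y, z axes, in that order (R = Rz(yaw) Ry(pitch) Rx(roll)).
In Python, from bench import telemetry, viewer, r gives the robot as it stands.
- The arm moves only by the shell command python3 -m inch 'ROWS' [FORCE]. ROWS is JSON, a list of rows, each a list of 3 entries, a list of its own where there are three numbers: the shift along the tool's x, y, z in cm, then the turn, a rotation vector about the tool's x, y, z in rad, then the opening, from 0 (shut) to 1 (fully open). A call has 1 to 20 rows; each row is the pose to reach, as a shift and turn from the pose commanded when the call began, along the tool's axes at that moment; what a row does not reach only later rows make up. A row lasts 1/10 s, in which the tool goes at most 50 mm and 8.59 degrees, less where a joint would pass 70% of its speed; a pose out of reach is approached as far as the arm can. A call with a gripper value outside its range is refused whole. The fingers move at their own pace and stop on an object; FORCE is the grip in N (left out, the last holds). Time passes only in rows, so rows that repeat a pose let the fingers close. It gives the time, the measured TCP pose, the force and the opening at its end, in the units of the state.
- telemetry.sense(): the state, without advancing time (a new reading comes with each control period).
- viewer.snapshot(name): name is "scene" or "top"; returns the picture (400x640x3 uint8, red, green, blue); there is no depth.
- viewer.camera_model(name): a dict with "fx", "fy", "cx", "cy" (pixels), "cam_to_world" (4x4, takes a point from camera to world coordinates). Camera axes: x right, y down, z forward; pixel columns grow to the right and rows downward; lengths in mm; the calibration is good to about 2 mm. A picture is of the moment at which its call begins. camera_model takes no time and is no camera call.
- r.hand_in(): hands the job in, once; it reports no verdict.
The state is a dict: "time": time; "joint_pos": joint angles; "qd": joint speeds; "joint_efforts": joint torques, N m; "tool_pos": TCP position; "tcp_rot": TCP orientation; "ft_force": force on the tool from outside, world axes, zero at the start; "wrist_torque": the same for the moment, N m; "finger_gap": finger opening in mm.
Only numpy, scipy, OpenCV 4.12 (cv2) and the standard library are available. Lean on these libraries where they do the work, as an engineer would, in place of code of your own. Each camera call takes 0.05 s, during which the arm holds its last target.

## Working session

There is one attempt and no reset: what is moved stays moved. The work goes in short steps, Python scripts to look and compute and a shell command to move; the robot and the scene stay as the last step left them, time stands still between calls to the robot, and variables do not carry over. Pictures are saved under pics/ and viewed, and the job is handed in when it is done.

```bash
ls; mkdir -p pics; python3 - <<'E'
from bench import telemetry, viewer, r
import cv2,numpy as np
for n in("scene","top"):
    im=viewer.snapshot(n); cv2.imwrite(f"pics/{n}0.png",im[:,:,::-1])
    c=viewer.camera_model(n); print(n,c["fx"],c["fy"],c["cx"],c["cy"]); print(np.round(c["cam_to_world"],3).tolist())
print(telemetry.sense())
E
```

```text
pics
scene 430.9094119595134 430.9094119595134 320.66656258221917 197.86786349625342
[[0.326, 0.596, -0.734, 1149.029], [0.945, -0.221, 0.24, -302.527], [-0.019, -0.772, -0.636, 672.87], [0.0, 0.0, 0.0, 1.0]]
top 425.8891714525834 425.8891714525834 325.60818760566247 192.20321963621822
[[-0.015, -0.993, 0.119, 431.088], [-1.0, 0.017, 0.013, -92.277], [-0.015, -0.119, -0.993, 1057.889], [0.0, 0.0, 0.0, 1.0]]
{'time': 0.1, 'joint_pos': array([-7.13557078e+01,  7.51105564e+00,  8.53253563e+01, -1.16890563e-03,
        8.72629551e+01, -4.89246030e+00]), 'qd': array([-0.03975281, -0.07253854, -0.16700783,  0.06601579, -0.08700549,
       -0.03239544]), 'joint_efforts': array([ 2.00016343e-04, -5.70951784e+01, -5.01943123e+01, -1.71368365e-04,
        8.08861165e-03, -6.34240837e-05]), 'tool_pos': array([ 239.46079617, -549.59630471,  241.32426715]), 'tcp_rot': array([-1.79900896e+02, -7.31136823e-03,  2.35368030e+01]), 'ft_force': array([-0.44306099,  0.22823118, -0.69450488]), 'wrist_torque': array([-0.02586466, -0.00288921,  0.01047304]), 'finger_gap': 85.61899650935513}
```

View pics/scene0.png

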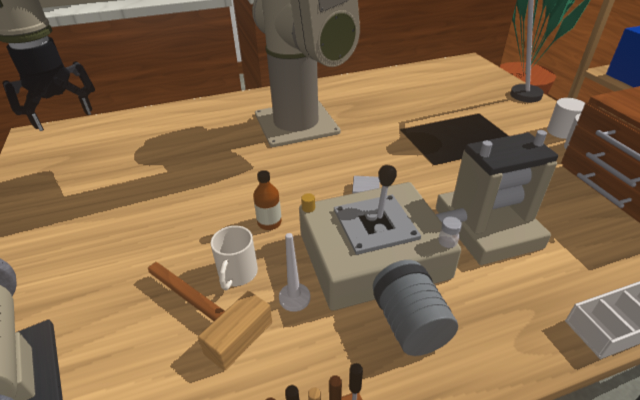

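View pics/top0.png

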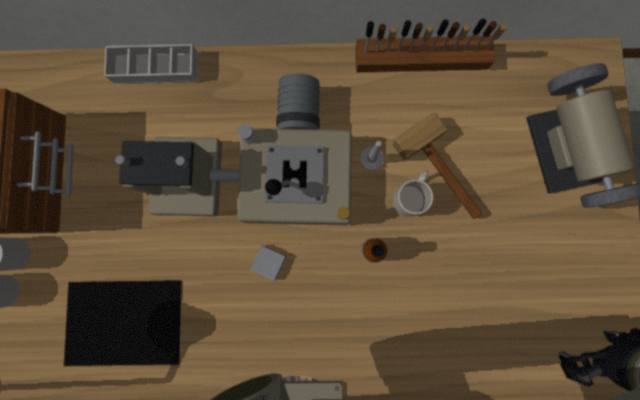

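The scene view shows the lever with its knob near (387,175), and the top view shows the gate plate around (295,175) with the knob near (273,187). I'll enlarge both.

```bash
python3 - <<'E'
import cv2
a=cv2.imread("pics/top0.png")[110:240,225:365]; cv2.imwrite("pics/topc.png",cv2.resize(a,None,fx=5,fy=4.5 if 0 else 5*0.9,interpolation=cv2.INTER_CUBIC))
a=cv2.imread("pics/scene0.png")[150:270,320:460]; cv2.imwrite("pics/scc.png",cv2.resize(a,None,fx=5,fy=5,interpolation=cv2.INTER_CUBIC))
E
```

```text
(no output)
```

View pics/topc.png

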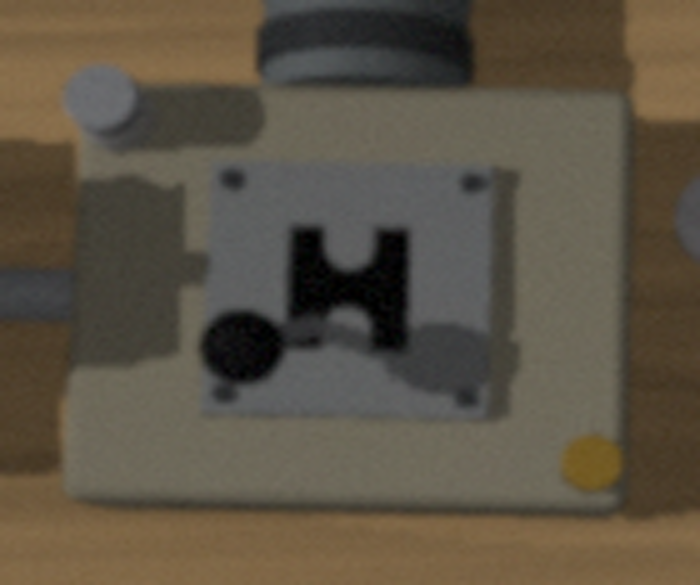

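View pics/scc.png

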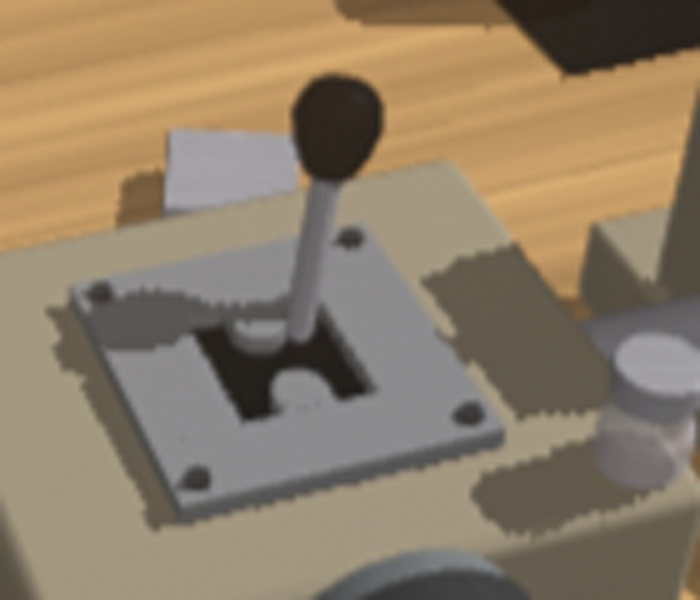

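Lever stands in second (near left): in the top view the knob centre is at about (273.6,187.1), and the stem enters the near end of the left channel.

```bash
cat > h.py <<'E'
from bench import telemetry, viewer, r
import numpy as np
def ray(n,u,v,z):
    c=viewer.camera_model(n);T=np.array(c["cam_to_world"])
    d=T[:3,:3]@[(u-c["cx"])/c["fx"],(v-c["cy"])/c["fy"],1];o=T[:3,3]
    return o+d*(z-o[2])/d[2]
def proj(n,p):
    c=viewer.camera_model(n);T=np.array(c["cam_to_world"])
    q=T[:3,:3].T@(np.array(p)-T[:3,3]);return np.array([c["fx"]*q[0]/q[2]+c["cx"],c["fy"]*q[1]/q[2]+c["cy"]])
E
python3 - <<'E'
from h import *
P=lambda x,y,z:ray("top",225+x/5-.4,110+y/4.5-.4,z)
c=[P(*a,100) for a in[(210,163),(493,168),(490,416),(203,411)]]
h=[P(*a,100) for a in[(289,227),(411,229),(408,348)]]
Q=lambda x,y,z:ray("scene",320+x/5-.4,150+y/5-.4,z)
s=[Q(*a,100) for a in[(504,432),(182,510),(70,288),(358,227)]] # far-left, far-right, near-right, near-left
for n,k in(("top",c),("gateH",h),("scene",s)): print(n,np.round(k,1).tolist(),np.mean(k,0).round(1))
print([np.round(c[i]-c[(i+1)%4],1).tolist() for i in range(4)])
print([np.round(s[i]-s[(i+1)%4],1).tolist() for i in range(4)])
print("H ctr",(h[0]+h[2])/2)
print("knob",P(243,347,173),Q(338,120,175))
E
```

```text
top [[656.0, 54.8, 100.0], [651.0, -75.4, 100.0], [524.0, -72.2, 100.0], [528.7, 57.8, 100.0]] [589.9  -8.8 100. ]
gateH [[622.1, 18.5, 100.0], [620.0, -37.4, 100.0], [559.1, -35.5, 100.0]] [600.4 -18.1 100. ]
scene [[659.3, 53.1, 100.0], [654.9, -75.7, 100.0], [525.2, -70.9, 100.0], [530.3, 56.1, 100.0]] [592.4  -9.3 100. ]
[[5.1, 130.2, 0.0], [127.0, -3.2, 0.0], [-4.7, -130.0, 0.0], [-127.3, 3.0, 0.0]]
[[4.4, 128.8, 0.0], [129.7, -4.8, 0.0], [-5.1, -127.0, 0.0], [-129.0, 3.0, 0.0]]
H ctr [590.57931767  -8.50304839 100.        ]
knob [550.9761449   29.55309119 173.        ] [549.17703019  31.17675475 175.        ]
```

```bash
cat >> h.py <<'E'
from scipy.spatial.transform import Rotation as Ro
G=np.array([591,-9,0.]);YAW=-1.9
def g2w(x,y,z): return G+Ro.from_euler('z',YAW,degrees=True).apply([x,y,z])
def w2g(p): return Ro.from_euler('z',-YAW,degrees=True).apply(np.array(p)-G)
def shift(x,y,z):
    s=telemetry.sense();R=Ro.from_euler('xyz',s["tcp_rot"],degrees=True)
    T=Ro.from_euler('xyz',[180,0,YAW],degrees=True)
    print("tcp gate",w2g(s["tool_pos"]).round(1),"rot",s["tcp_rot"].round(2),"t",s["time"],"F",s["ft_force"].round(1))
    print("shift cm",(R.inv().apply(g2w(x,y,z)-s["tool_pos"])/10).round(2),"turn",(R.inv()*T).as_rotvec().round(3))
E
python3 -c "
from h import *
shift(-95,36,260)"
```

```text
tcp gate [-333.4 -552.   241.3] rot [-1.799e+02 -1.000e-02  2.354e+01] t 0.1 F [-0.4  0.2 -0.7]
shift cm [ 46.78 -42.86  -1.79] turn [-0.002  0.     0.444]
```

```bash
python3 -m inch '[[[1,-1,-1],[0,0,0.01],0],[[3,-3,-1.8],[0,0,0.03],0],[[6,-5.5,-1.8],[0,0,0.06],0],[[9,-8.2,-1.8],[0,0,0.09],0],[[12,-11,-1.8],[0,0,0.12],0],[[15,-13.7,-1.8],[0,0,0.15],0],[[18,-16.5,-1.8],[0,0,0.18],0],[[21,-19.2,-1.8],[0,0,0.21],0],[[24,-22,-1.8],[0,0,0.24],0],[[27,-24.7,-1.8],[0,0,0.27],0],[[30,-27.5,-1.8],[0,0,0.3],0],[[33,-30.2,-1.8],[0,0,0.33],0],[[36,-33,-1.8],[0,0,0.36],0],[[39,-35.7,-1.8],[0,0,0.39],0],[[42,-38.5,-1.8],[0,0,0.42],0],[[44.5,-40.8,-1.8],[0,0,0.444],0],[[46,-42.2,-1.8],[0,0,0.444],0],[[46.8,-42.9,-1.8],[0,0,0.444],0],[[46.8,-42.9,-1.8],[0,0,0.444],0],[[46.8,-42.9,-1.8],[0,0,0.444],0]]'
python3 -c "
from h import *
import cv2
shift(-95,36,173)
for n in('scene','top'): cv2.imwrite(f'pics/{n}1.png',cv2.resize(viewer.snapshot(n)[100:260,180:480,::-1],None,fx=2.5,fy=2.5,interpolation=2))
print(telemetry.sense()['finger_gap'])"
```

```text
time: 2.1
tool_pos: [497.1, 29.4, 260.0]
tcp_rot: [180.0, 0.0, -1.9]
ft_force: [0.2, -0.1, 0.0]
finger_gap: -0.2
tcp gate [-95.2  35.3 260. ] rot [ 1.7997e+02  4.0000e-02 -1.9000e+00] t 2.1 F [ 0.2 -0.1  0. ]
shift cm [ 0.02 -0.07  8.7 ] turn [ 0.     0.001 -0.   ]
0.20038364674342474
```

View pics/scene1.png

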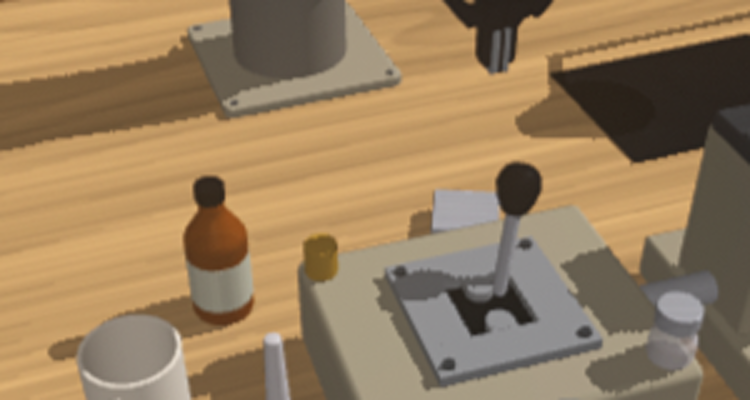

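View pics/top1.png

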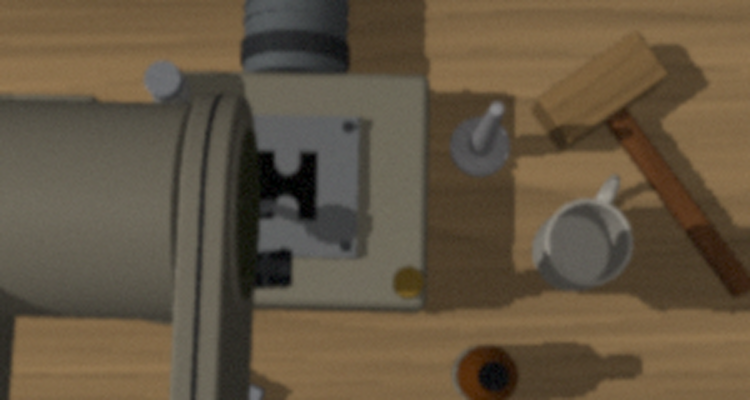

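The gripper, shut, is behind the knob and in line with it in the scene view (fingers at crop (497,67), knob at (518,187)); the top view is blocked by the forearm.

```bash
python3 -m inch '[[[0,-0.1,1],[0,0,0],0],[[0,-0.1,3],[0,0,0],0],[[0,-0.1,5],[0,0,0],0],[[0,-0.1,7],[0,0,0],0],[[0,-0.1,8.7],[0,0,0],0],[[0,-0.1,8.7],[0,0,0],0],[[0,-0.1,8.7],[0,0,0],0]]'
python3 -m inch '[[[0.7,0,0],[0,0,0],0],[[1.4,0,0],[0,0,0],0],[[2,0,0],[0,0,0],0],[[2.4,0,0],[0,0,0],0],[[2.8,0,0],[0,0,0],0],[[3.2,0,0],[0,0,0],0],[[3.2,0,0],[0,0,0],0]]'
python3 -c "
from h import *
import cv2
shift(-33,36,173)
cv2.imwrite(f'pics/scene2.png',cv2.resize(viewer.snapshot('scene')[100:260,300:480,::-1],None,fx=3.6,fy=3.6,interpolation=2))"
```

```text
time: 2.9
tool_pos: [497.0, 30.7, 173.0]
tcp_rot: [180.0, 0.1, -1.9]
ft_force: [-0.0, -0.1, 0.1]
finger_gap: -0.2
time: 3.6
tool_pos: [529.4, 30.1, 173.2]
tcp_rot: [-180.0, 0.0, -1.9]
ft_force: [-3.0, 1.1, 3.2]
finger_gap: 0.5
tcp gate [-62.8  37.1 173.2] rot [-1.8e+02  5.0e-02 -1.9e+00] t 3.6 F [-3.   1.1  3.2]
shift cm [2.98 0.11 0.02] turn [-0.     0.001  0.   ]
```

View pics/scene2.png

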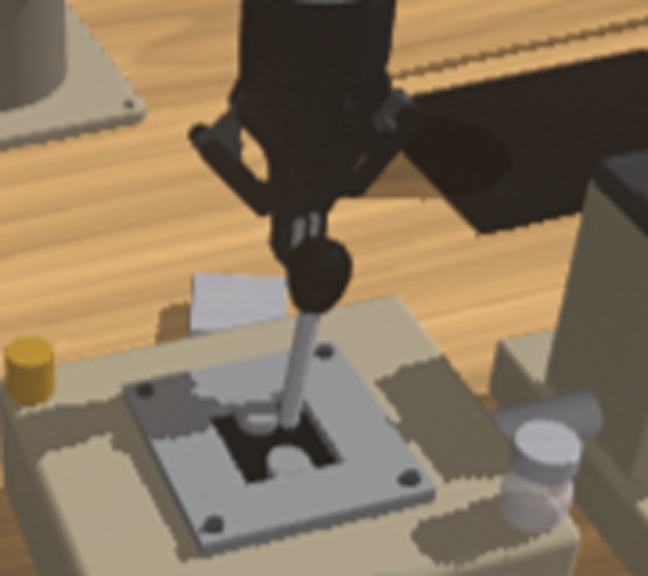

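The shut fingers touch the knob's rear (knob at about (320,275)), and the force has risen to about 3 N. I'll keep pushing forward.

```bash
python3 -m inch '[[[0.4,0,0],[0,0,0],0],[[0.8,0,0],[0,0,0],0],[[1.2,0,0],[0,0,0],0],[[1.6,0,0],[0,0,0],0],[[2,0,0],[0,0,0],0],[[2.4,0,0],[0,0,0],0],[[2.7,0,0],[0,0,0],0],[[3,0,0],[0,0,0],0],[[3,0,0],[0,0,0],0]]'
cat > look.py <<'E'
from h import *
import cv2,sys
im=viewer.snapshot('scene')[:,:,::-1]
cv2.imwrite('pics/'+sys.argv[1]+'.png',cv2.resize(im[100:260,300:480],None,fx=3.6,fy=3.6,interpolation=2))
# predicted knob px for levers
for f in (-.1,-.05,0,.05,.1,.2,.29):
    for a in (-.245,0,.245):
        p=g2w(165*np.sin(f),-165*np.sin(a),20+165*np.cos(f)*np.cos(a))
        print(f,a,((proj('scene',p)-[300,100])*3.6).round(0),end=' ')
    print()
E
python3 look.py scene3; python3 -c "
from h import *
shift(-29,38,173)"
```

```text
time: 4.55
tool_pos: [559.7, 29.0, 173.2]
tcp_rot: [180.0, -0.0, -1.9]
ft_force: [-2.0, 1.1, 1.9]
finger_gap: 0.0
-0.1 -0.245 [338. 286.] -0.1 0 [267. 294.] -0.1 0.245 [194. 316.] 
-0.05 -0.245 [344. 295.] -0.05 0 [274. 302.] -0.05 0.245 [200. 325.] 
0 -0.245 [351. 303.] 0 0 [280. 311.] 0 0.245 [206. 334.] 
0.05 -0.245 [358. 313.] 0.05 0 [286. 321.] 0.05 0.245 [212. 344.] 
0.1 -0.245 [365. 323.] 0.1 0 [293. 331.] 0.1 0.245 [218. 355.] 
0.2 -0.245 [378. 346.] 0.2 0 [305. 355.] 0.2 0.245 [230. 379.] 
0.29 -0.245 [390. 369.] 0.29 0 [317. 378.] 0.29 0.245 [240. 403.] 
tcp gate [-32.7  37.  173.2] rot [180.   -0.   -1.9] t 4.6 F [-2.7  0.8  1.9]
shift cm [ 0.37 -0.1   0.02] turn [ 0. -0. -0.]
```

View pics/scene3.png

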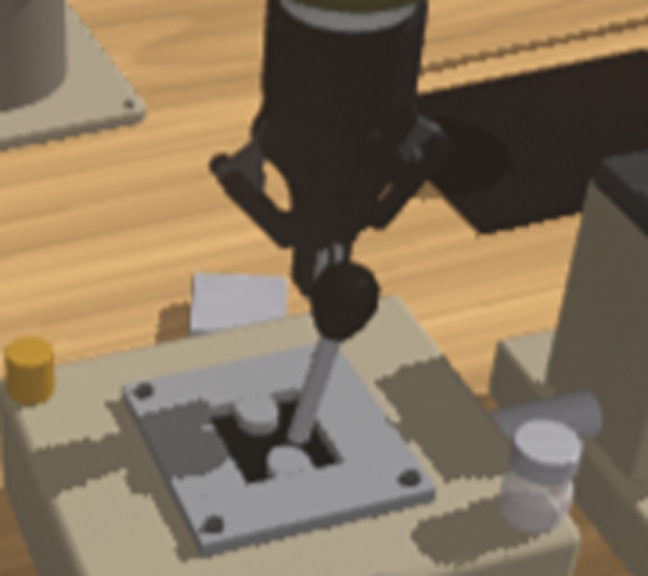

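The knob centre is at about (346,300), which reads as fore ≈ -0.03. I'll advance 4 mm more, back off, then go round to the left side.

```bash
python3 -m inch '[[[0.2,0,0],[0,0,0],0],[[0.4,0,0],[0,0,0],0],[[0.4,0,0],[0,0,0],0],[[-1,0,0],[0,0,0],0],[[-2.5,0,0],[0,0,0],0],[[-4,0,0],[0,0,0],0],[[-4.5,0,0],[0,0,0],0],[[-4.5,-2,0],[0,0,0],0],[[-4.5,-4,0],[0,0,0],0],[[-4.5,-5.8,0],[0,0,0],0],[[-4.5,-5.8,0],[0,0,0],0]]'
python3 look.py scene4 >/dev/null; python3 -c "
from h import *
shift(0,95,173)"
```

```text
time: 5.7
tool_pos: [516.8, 90.2, 173.4]
tcp_rot: [-180.0, -0.1, -1.8]
ft_force: [-0.2, 0.1, -0.0]
finger_gap: 0.2
tcp gate [-77.4  95.7 173.4] rot [ 1.80e+02 -5.00e-02 -1.81e+00] t 5.75 F [ 1.  -0.4  0.2]
shift cm [7.74 0.08 0.05] turn [ 0.    -0.001  0.002]
```

View pics/scene4.png

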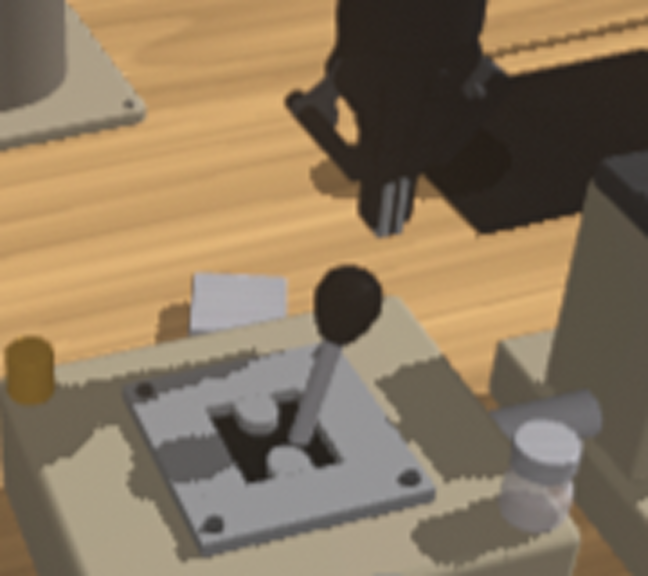

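Knob centre is at about (348,304), so fore ≈ 0, and the lever stands clear in neutral on the left. Next I go forward and push right partway.

```bash
python3 -m inch '[[[1.5,0,0],[0,0,0],0],[[3.5,0.1,0],[0,0,0],0],[[5.5,0.1,0],[0,0,0],0],[[7,0.1,0],[0,0,0],0],[[7.7,0.1,0],[0,0,0],0],[[7.7,0.1,0],[0,0,0],0],[[7.7,0.7,0],[0,0,0],0],[[7.7,1.3,0],[0,0,0],0],[[7.7,1.8,0],[0,0,0],0],[[7.7,2.2,0],[0,0,0],0],[[7.7,2.6,0],[0,0,0],0],[[7.7,3,0],[0,0,0],0],[[7.7,3.4,0],[0,0,0],0],[[7.7,3.8,0],[0,0,0],0],[[7.7,3.8,0],[0,0,0],0]]'
python3 look.py scene5 >/dev/null; python3 -c "
from h import *
shift(0,30,173)"
```

```text
time: 7.25
tool_pos: [592.2, 47.6, 173.6]
tcp_rot: [180.0, -0.0, -1.9]
ft_force: [0.5, 3.7, 2.6]
finger_gap: -0.0
tcp gate [ -0.7  56.8 173.4] rot [ 1.80e+02 -2.00e-02 -1.91e+00] t 7.3 F [0.1 3.2 1.9]
shift cm [0.07 2.68 0.04] turn [ 0. -0. -0.]
```

View pics/scene5.png

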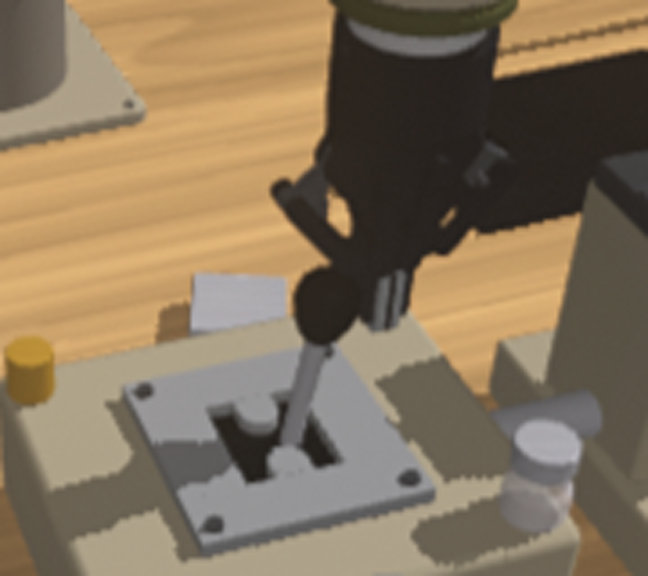

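The lever slides right freely at about 3.5 N, with the knob at (326,305). I'll continue across.

```bash
python3 -m inch '[[[0.05,0.4,0],[0,0,0],0],[[0.05,0.8,0],[0,0,0],0],[[0.05,1.2,0],[0,0,0],0],[[0.05,1.6,0],[0,0,0],0],[[0.05,2,0],[0,0,0],0],[[0.05,2.4,0],[0,0,0],0],[[0.05,2.8,0],[0,0,0],0],[[0.05,3.2,0],[0,0,0],0],[[0.05,3.2,0],[0,0,0],0]]'
python3 -m inch '[[[0,0.4,0],[0,0,0],0],[[0,0.8,0],[0,0,0],0],[[0,1.2,0],[0,0,0],0],[[0,1.6,0],[0,0,0],0],[[0,2,0],[0,0,0],0],[[0,2.4,0],[0,0,0],0],[[0,2.7,0],[0,0,0],0],[[0,3,0],[0,0,0],0],[[0,3,0],[0,0,0],0]]'
python3 look.py scene6 ; python3 -c "
from h import *
shift(0,-9,173)"
```

```text
time: 8.2
tool_pos: [591.3, 15.2, 173.1]
tcp_rot: [180.0, 0.0, -1.9]
ft_force: [1.0, 2.9, 1.4]
finger_gap: -0.2
time: 9.1
tool_pos: [590.1, -14.4, 172.7]
tcp_rot: [180.0, 0.1, -1.9]
ft_force: [1.1, 2.3, -1.0]
finger_gap: -0.5
-0.1 -0.245 [338. 286.] -0.1 0 [267. 294.] -0.1 0.245 [194. 316.] 
-0.05 -0.245 [344. 295.] -0.05 0 [274. 302.] -0.05 0.245 [200. 325.] 
0 -0.245 [351. 303.] 0 0 [280. 311.] 0 0.245 [206. 334.] 
0.05 -0.245 [358. 313.] 0.05 0 [286. 321.] 0.05 0.245 [212. 344.] 
0.1 -0.245 [365. 323.] 0.1 0 [293. 331.] 0.1 0.245 [218. 355.] 
0.2 -0.245 [378. 346.] 0.2 0 [305. 355.] 0.2 0.245 [230. 379.] 
0.29 -0.245 [390. 369.] 0.29 0 [317. 378.] 0.29 0.245 [240. 403.] 
tcp gate [ -0.6  -5.3 172.9] rot [ 1.7999e+02  4.0000e-02 -1.9200e+00] t 9.15 F [ 0.2  2.  -1.3]
shift cm [ 0.06  0.37 -0.01] turn [ 0.     0.001 -0.   ]
```

View pics/scene6.png

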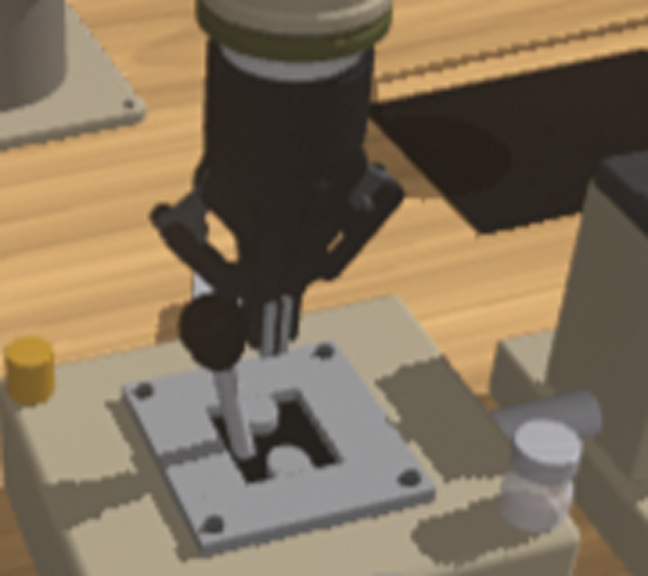

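The knob is now at (213,331), across ≈ 0.22. I'll push a few millimetres more to seat it against the stop.

```bash
python3 -m inch '[[[0,0.2,0],[0,0,0],0],[[0,0.4,0],[0,0,0],0],[[0,0.4,0],[0,0,0],0]]'
python3 look.py scene7 >/dev/null; python3 -c "
from h import *
shift(-80,30,173)"
```

```text
time: 9.45
tool_pos: [590.2, -18.1, 173.2]
tcp_rot: [-180.0, 0.0, -1.9]
ft_force: [-0.1, 3.3, -1.5]
finger_gap: -0.0
tcp gate [ -0.5  -9.  173.2] rot [-1.80e+02  2.00e-02 -1.91e+00] t 9.5 F [-0.2  2.4 -2.1]
shift cm [-7.95 -3.9   0.02] turn [-0.  0. -0.]
```

View pics/scene7.png

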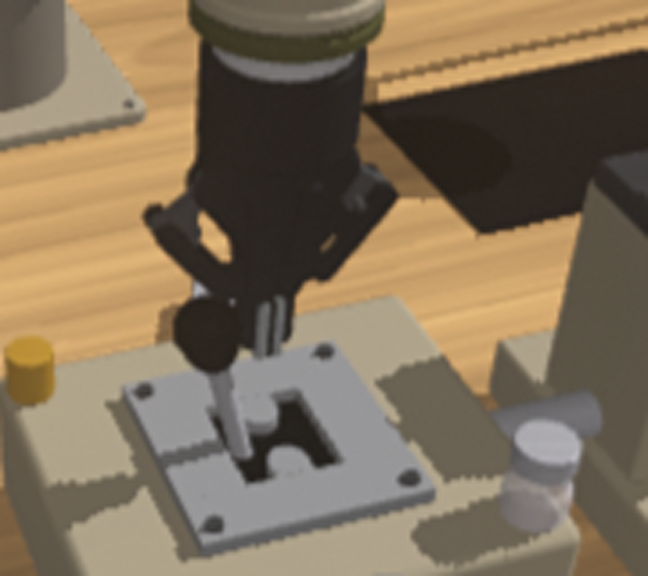

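Knob at (207,334), across ≈ 0.24, fore ≈ 0: fully right in neutral. I'll back away left, go round behind, and push forward.

```bash
python3 -m inch '[[[0,-1.5,0],[0,0,0],0],[[0,-3,0],[0,0,0],0],[[-1,-4,0],[0,0,0],0],[[-3,-4,0],[0,0,0],0],[[-5,-4,0],[0,0,0],0],[[-7,-4,0],[0,0,0],0],[[-8,-3,0],[0,0,0],0],[[-8,-1,0],[0,0,0],0],[[-8,1,0],[0,0,0],0],[[-8,2.5,0],[0,0,0],0],[[-8,2.9,0],[0,0,0],0],[[-8,2.9,0],[0,0,0],0]]'
python3 look.py scene8 >/dev/null; python3 -c "
from h import *
shift(-29,-38,173)"
```

```text
time: 10.7
tool_pos: [509.4, -44.8, 173.3]
tcp_rot: [-180.0, -0.0, -2.0]
ft_force: [1.2, -0.1, 0.9]
finger_gap: -0.1
tcp gate [-80.3 -37.9 173.3] rot [-179.98    0.     -1.94] t 10.75 F [ 0.2 -0.3  0.5]
shift cm [5.13 0.   0.03] turn [-0.     0.    -0.001]
```

View pics/scene8.png

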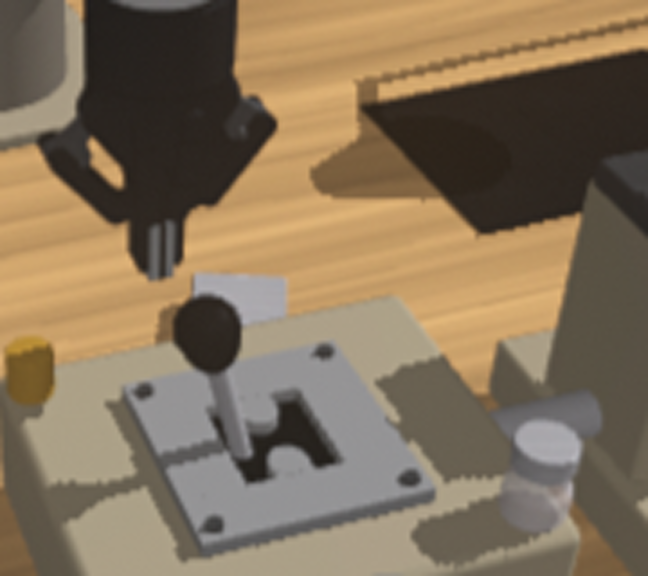

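The lever stays at right neutral, knob at (207,334), and the fingers are behind it. I push forward in two calls.

```bash
python3 -m inch '[[[1.5,0,0],[0,0,0],0],[[3,0,0],[0,0,0],0],[[4,0,0],[0,0,0],0],[[4.6,0,0],[0,0,0],0],[[5,0,0],[0,0,0],0],[[5.4,0,0],[0,0,0],0],[[5.8,0,0],[0,0,0],0],[[6.2,0,0],[0,0,0],0],[[6.6,0,0],[0,0,0],0],[[7,0,0],[0,0,0],0],[[7.4,0,0],[0,0,0],0],[[7.4,0,0],[0,0,0],0]]'
python3 look.py scene9 >/dev/null; python3 -c "
from h import *
shift(18,-38,171)"
```

```text
time: 11.95
tool_pos: [583.8, -46.8, 173.2]
tcp_rot: [-180.0, -0.0, -1.9]
ft_force: [-2.5, 0.3, 1.1]
finger_gap: -0.0
tcp gate [ -6.1 -38.  173.2] rot [-180.    -0.    -1.9] t 12.0 F [-1.2  0.4  1.2]
shift cm [2.41 0.   0.22] turn [-0. -0.  0.]
```

View pics/scene9.png

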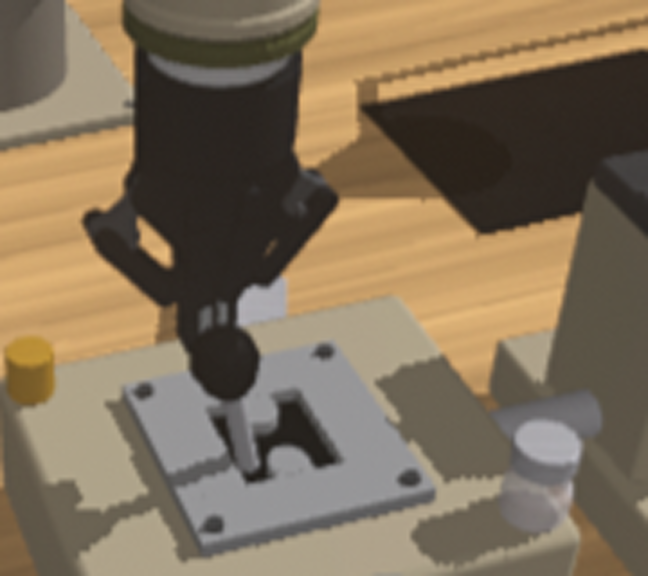

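The knob is at about (225,362), which reads as fore ≈ 0.14 with the lever still hard right, and the push is about 2.5 N. I'll push the rest of the way.

```bash
python3 -m inch '[[[0.4,0,0],[0,0,0],0],[[0.8,0,0],[0,0,0],0],[[1.2,0,0],[0,0,0],0],[[1.6,0,0],[0,0,0],0],[[2,0,0],[0,0,0],0],[[2.2,0,0],[0,0,0],0],[[2.2,0,0],[0,0,0],0]]'
python3 -m inch '[[[0.1,0,0],[0,0,0],0],[[0.2,0,0],[0,0,0],0],[[0.2,0,0],[0,0,0],0]]'
python3 look.py scene10 >/dev/null; python3 -c "
from h import *
shift(18,-38,171)"
```

```text
time: 12.7
tool_pos: [605.6, -47.5, 173.1]
tcp_rot: [-180.0, 0.0, -1.9]
ft_force: [-1.7, 1.9, -1.4]
finger_gap: 0.2
time: 13.0
tool_pos: [607.4, -47.6, 173.4]
tcp_rot: [180.0, -0.0, -1.9]
ft_force: [-2.3, 0.3, -1.4]
finger_gap: 0.1
tcp gate [ 17.7 -38.  173.4] rot [ 1.8e+02 -1.0e-02 -1.9e+00] t 13.05 F [-3.5  0.8 -1.5]
shift cm [ 0.03 -0.    0.24] turn [ 0. -0. -0.]
```

View pics/scene10.png

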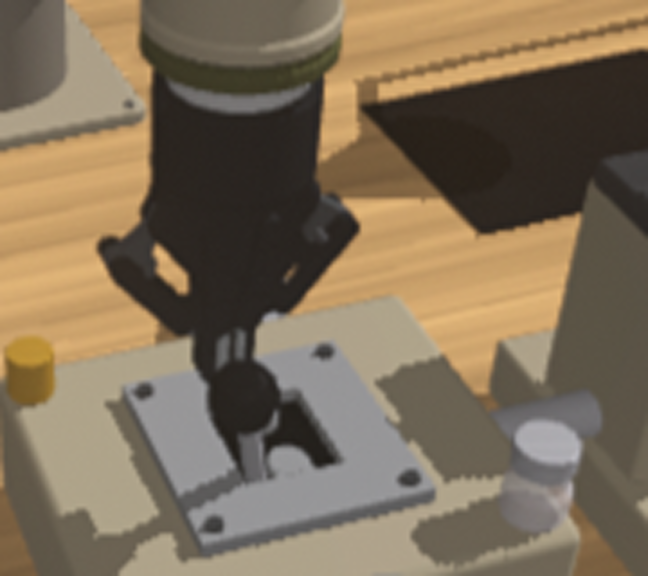

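The knob is at about (243,397), against roughly (240,403) expected at full travel, and no stop has been felt. I'll nudge on until the force rises.

```bash
python3 -m inch '[[[0.1,0,0],[0,0,0],0],[[0.2,0,0],[0,0,0],0],[[0.2,0,0],[0,0,0],0]]'
python3 -m inch '[[[0.1,0,0],[0,0,0],0],[[0.1,0,0],[0,0,0],0]]'
```

```text
time: 13.35
tool_pos: [609.5, -47.7, 173.3]
tcp_rot: [180.0, -0.0, -1.9]
ft_force: [-2.6, 1.0, -0.7]
finger_gap: 0.3
time: 13.55
tool_pos: [610.5, -47.7, 173.3]
tcp_rot: [180.0, -0.0, -1.9]
ft_force: [-2.2, 0.6, -2.2]
finger_gap: 0.2
```

```bash
python3 -m inch '[[[0.1,0,0],[0,0,0],0],[[0.1,0,0],[0,0,0],0]]'
python3 -m inch '[[[0.1,0,0],[0,0,0],0],[[0.1,0,0],[0,0,0],0]]'; python3 look.py scene11 >/dev/null
```

```text
time: 13.75
tool_pos: [611.3, -47.7, 173.2]
tcp_rot: [180.0, 0.0, -1.9]
ft_force: [-3.7, 0.1, -2.0]
finger_gap: 0.1
time: 13.95
tool_pos: [612.2, -47.7, 173.1]
tcp_rot: [-180.0, 0.0, -1.9]
ft_force: [-3.6, 1.5, -2.3]
finger_gap: -0.2
```

View pics/scene11.png

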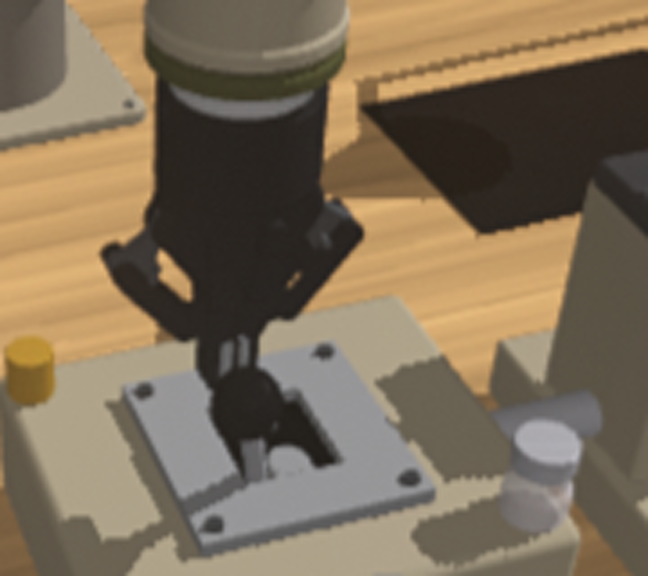

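```bash
python3 -m inch '[[[0.1,0,0],[0,0,0],0],[[0.1,0,0],[0,0,0],0]]'
python3 -m inch '[[[0.1,0,0],[0,0,0],0],[[0.1,0,0],[0,0,0],0]]'
```

```text
time: 14.2
tool_pos: [613.0, -47.7, 173.0]
tcp_rot: [-180.0, 0.1, -1.9]
ft_force: [-4.2, 0.5, -2.5]
finger_gap: 0.0
time: 14.4
tool_pos: [613.8, -47.7, 172.8]
tcp_rot: [-180.0, 0.1, -1.9]
ft_force: [-6.1, 1.0, -2.7]
finger_gap: 0.1
```

The force is now rising (3.6, 4.2, 6.1 N), so the lever is at its stop. I back straight off, lift, and check.

```bash
python3 -m inch '[[[-1,0,0],[0,0,0],0],[[-3,0,0],[0,0,0],0],[[-6,0,0],[0,0,0],0],[[-9,0,-1],[0,0,0],0],[[-11,0,-4],[0,0,0],0],[[-11,0,-8],[0,0,0],0],[[-11,3,-10],[0,0,0],0],[[-11,7,-10],[0,0,0],0],[[-11,11,-10],[0,0,0],0],[[-11,15,-10],[0,0,0],0],[[-11,19,-10],[0,0,0],0],[[-11,22,-10],[0,0,0],0],[[-11,22,-10],[0,0,0],0],[[-11,22,-10],[0,0,0],0]]'
python3 look.py scene12 >/dev/null; python3 -c "
from h import *
import cv2
cv2.imwrite('pics/top12.png',cv2.resize(viewer.snapshot('top')[90:280,180:480,::-1],None,fx=2.5,fy=2.5,interpolation=2))
p=g2w(47,-40,173);print((proj('top',p)-[180,90])*2.5)
print(telemetry.sense()['qd'].round(2))"
```

```text
time: 15.8
tool_pos: [497.3, -264.8, 274.1]
tcp_rot: [179.9, -0.1, -2.0]
ft_force: [0.5, 0.6, -0.5]
finger_gap: -0.2
[327.13045593 140.09106055]
[ 0.7   0.12  0.32 -0.04  0.14 -0.14]
```

View pics/scene12.png

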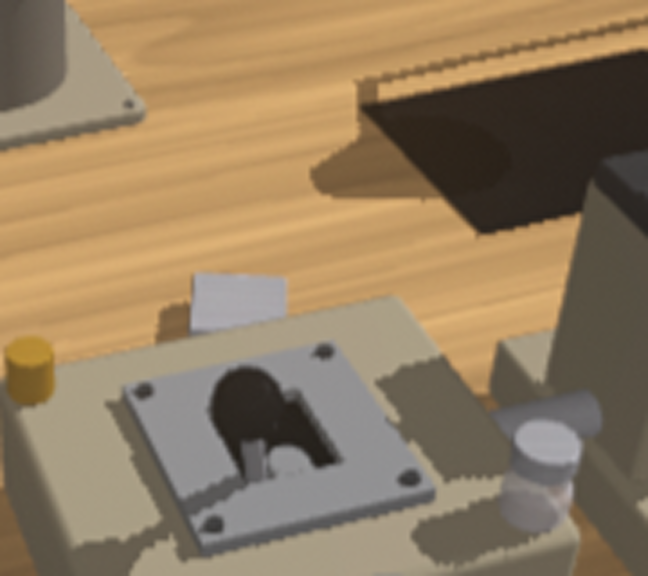

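View pics/top12.png

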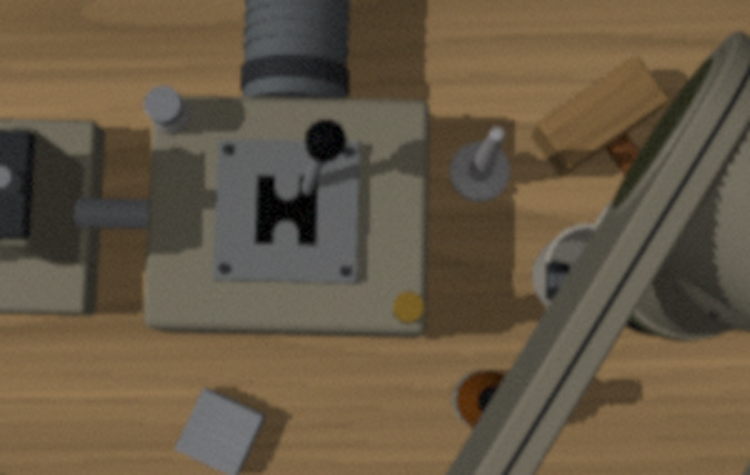

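The knob is at (325,139) in the top view, against (327,140) predicted for third fully home. The jar, weight and the rest are where they were, and the tool is well clear.

```bash
python3 -c "
from h import *
print(r.hand_in())"
```

```text
the job is handed in; nothing more can be done
None
```

The lever is in third gear and the job is handed in at about 16 s; the hand-in reported no verdict. I used only the shut fingers. They pushed the knob forward from second to neutral, across to the right-hand channel, then forward until the push force rose to about 6 N at the stop.

- **Lever position:** after I backed off, the top view put the knob within about 1 pixel (2–3 mm) of where it should be for third fully home. The scene view also reads close to fore 0.29. Across read about 0.24 at the last close look before the final push forward. These readings come from pictures, since the joint values themselves can't be read.
- **Forces:** readings between moves were about 2–4 N while pushing, apart from the rise at the end stop. I saw no sign of the lever catching on a tongue.
- **Other objects:** the jar, weight, bench block and ring stick look unmoved. The arm partly hid the bottle, mug and mallet in the last top view. What showed of them looked in place, and the tool passed well above them.
- **Finish:** the tool ended about 265 mm or more above the bench, touching nothing, with the wrist force near zero.

No check failed or disagreed.

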